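# Tilt the long scraper out of the drying box

### The arm

A 6-joint arm with a two-finger parallel gripper is mounted at the origin on the work surface. World frame = base frame: x ahead of the robot, y to its left, z up, the work surface at z = 0. Lengths are in mm, angles in rad, forces in N, time in s.
With the tool pointing down it reaches from about 325 to 1000 mm from the base axis. Payload 5.1 kg.
Tool frame: the origin (TCP) lies at the very end of the fingers, on their centre line; the grasp point (between the pads) lies 19 mm behind it (robot.grip_point_offset is the distance from the TCP to the grasp point, in mm); z points along the fingers, y is the line along which they close (so a half turn about z gives the same grasp; the last joint's range is limited). The gripper opens to 85 mm and grips with 20 to 120 N. Pads are 22 mm wide; open, the fingers measure 114 mm over their backs; the gripper's body (76 mm by 85 mm) begins 54 mm behind the grasp point. The pads swing forward as they close: fully open they stand 13 mm farther back than shut.
Start: joints at [1.162, 0.124, 1.65, -0, 1.367, -0.083], TCP at [208.064, 615.787, 196.022] pointing down, gripper open.
Joint ranges: [-2.61, 2.61], [-1.02, 2.33], [0.03, 2.71], [-1.35, 4.49], [0.32, 2.68], [-2.91, 2.91]. Speed limits (rad/s): [2.57, 2.57, 3.14, 3.14, 3.14, 3.14].

### API

Orientations are given as a rotation vector (axis times angle).
In Python, from bench import robot gives the robot as it stands.
- The arm moves only by the tool drive_tool, never from a script. Its arguments are lists of equal length, an entry for each row: "slide": the shift along the tool's x, y, z in shares of 80 cm (1.0 is 80 cm), a list of three; "spin": the turn about the tool's z in normalised numbers (1 is 180 degrees). In form: {"slide": [[tx, ty, tz], ...], "spin": [spin, ...]}. A call has 1 to 20 rows; each row is the pose to reach, as a shift and turn from the pose commanded when the call began, along the tool's axes at that moment; what a row does not reach only later rows make up. A row lasts 1/8 s, in which the tool goes at most 62.5 mm and 10.7 degrees, less where a joint would pass 70% of its speed; a pose out of reach is approached as far as the arm can. Shift and turn numbers lie between -1 and 1, and a call with a number outside is refused. A call with a gripper value outside its range is refused whole. "jaw" is the finger opening in cm, from 0 to 8.54, set as the call begins (left out, the last holds). The fingers move at their own pace and stop on an object; "newtons" is the grip in N (left out, the last holds). Time passes only in rows, so rows that repeat a pose let the fingers close. It gives the time, the measured TCP pose, the force, the opening and the grip force at its end, in the units of the state.
- robot.sense(): the state, without advancing time (a new reading comes with each control period).
- robot.camera(name): name is "scene" or "side" or "wrist"; returns the picture (480x640x3 uint8, red, green, blue); there is no depth.
- robot.get_calibration(name): a dict with "intrinsics" (3x3 intrinsics, pixels), "dist" ([k1, k2, p1, p2, k3] as OpenCV has them; the pictures are not rectified), "extrinsics" (4x4, takes a point from camera to world coordinates); the wrist camera has in their place "mount" (4x4, takes a point from camera to tool coordinates, whose origin is the TCP and whose axes are the flange's). Camera axes: x right, y down, z forward; pixel columns grow to the right and rows downward; lengths in mm; the calibration is good to about 2 mm. A picture is of the moment at which its call begins: read the wrist's pose just before it. get_calibration takes no time and is no camera call.
- robot.finish_job(): hands the job in; it is judged then, once.
The state is a dict: "t": time; "joint_pos": joint angles; "dq": joint speeds; "tau": joint torques, N m; "ee_pos": TCP position; "eef_rot": TCP orientation; "contact_force": force on the tool from outside, world axes, zero at the start; "torque": the same for the moment, N m; "width": opening from 0.0 (shut) to 1.0 (fully open); "grip_force": force on a finger pad.
Only numpy, scipy, OpenCV 4.12 (cv2) and the standard library are available. Lean on these libraries where they do the work, as an engineer would, in place of code of your own. Each camera call takes 0.05 s, during which the arm holds its last target. There are 200 camera calls.

### The job

Pull the sloping front flap of the white drying box all the way down, then take out the long scraper lying inside: it is longer than the opening, so tilt it and bring it out one end first. Finish while still holding it in the gripper, its whole length about a hand's breadth (10 cm) above the top of the box, and keep it still. Leave the flap down, and the mug, brush, jar and peg tray where they stand.

Things in the scene. Friction and masses are not known exactly. Their poses are not given: they have to be found in the camera images.
- box: White plastic drying box, fixed, 370 mm long (its y), 160 deep (its x), 117 high. Origin: centre of its underside; x points from front (robot side) to back, z up. The front slopes back at 35 deg from horizontal, from the hinge line at x -80, z 20 mm to an edge at x 55, z 115 mm; behind that a flat top runs to the back wall at x 78 mm. Floor top z 6 mm. The sloping front's middle is the opening.
- opening (a point): Centre of the opening in the box's sloping front, which the flap covers (box x -12, y 0, z 67 mm). The opening spans box y -95 to +95 mm, over the whole slope. From |y| 95 to 185 mm the slope is covered by fixed hoods 4 mm thick, hollow beneath as far as the end walls' inner faces at y +-181 mm. Two ribs across the box, 6 mm thick, at y +-85 mm, tops at z 34 mm, carry the scraper.
- flap (a joint): Angle of the flap, rad: 0 shut; grows as it turns about its lower edge over and down towards the robot. Upright at 0.96, stopped fully down at 2.2, then sloping gently up towards the robot. No latch or spring: let go before upright it falls shut, past upright it falls open. Panel 165 mm from hinge to free edge, 184 wide, 4 thick, 120 g.
- flap_hinge (a point): Middle of the flap's hinge line, which runs along the box's y (box x -80, y 0, z 20 mm).
- flap_tab (a point): Centre of the grip tab on the flap's outer face: a disc on edge, diameter 30 mm, 14 mm thick along the box's y (pinch it along y; it pivots between the fingers). Midway across the flap, 150 mm from the hinge line along the panel, 24 mm out from the panel's middle plane.
- scraper: Long stiff plastic scraper, 250 mm overall, about 90 g, lying on the ribs along the box near box x -12 mm, both ends under the hoods. Origin: mid-length, mid-width, on its underside, also about its centre of mass; its y runs along it, z up. Handle 22 mm wide, 14 thick from y -125 to +70 mm, then a flat blade 40 wide, 6 thick to y +125 mm (handle end to the box's -y).
- handle_end (a point): End of the scraper's handle (scraper y = -125 mm, z = 7 mm)
- blade_end (a point): End of the scraper's blade (scraper y = +125 mm, z = 3 mm)
- mug: Aluminium mug, diameter 76 mm, 80 mm high, standing before one end of the box; origin under its centre. Leave it.
- brush: Wooden scrubbing brush 100 x 45 x 36 mm, lying before the other end of the box; origin under its centre. Leave it.
- jar: Lidded glass jar, diameter 68 mm, 110 mm high, beside the box; origin under its centre. Leave it.
- peg_tray: Wooden tray of pegs 90 x 200 x 40 mm, behind the box; origin under its centre. Leave it.

How it is judged (in metres and radians):
On the way, in this order (a step that is already met when the one before it is completed fails the run):
1. the flap is pulled down (value of joint flap above 1.8 rad), for 0.2 s.
2. the scraper, in the fingers, is tilted through the opening: one end out above the box's top while the other is still inside (((z of handle_end in the frame of box above 0.125 m and z of blade_end in the frame of box below 0.1 m and contact force between the fingers and scraper above 1 N) or (z of blade_end in the frame of box above 0.125 m and z of handle_end in the frame of box below 0.1 m and contact force between the fingers and scraper above 1 N))), for 0.1 s.
At the end, for the whole second after the job is handed in: The scraper is held still in the fingers (over 1 N, under 30 mm/s), both its ends more than 180 mm above the ledge (60 mm above the box's top), not touching the box; the flap is down (over 1.8 rad); mug, brush, jar and peg tray are within 30 mm of where they stood (height (world z) of each of handle_end, blade_end above 0.18 m and contact force between the fingers and scraper above 1 N and contact force between scraper and box below 0.1 N and linear speed of scraper below 0.03 m/s and value of joint flap above 1.8 rad and distance of each of mug, jar, peg_tray, brush from where it was at the start of the episode below 0.03 m); the arm keeps its last pose, push and grip.
It fails at once if another thing is pushed more than 30 mm from its place (distance of any of mug, jar, peg_tray, brush from where it was at the start of the episode above 0.03 m).
It also fails if it takes over 51 s, if anything falls off the work surface, if the arm or the gripper's body presses on something with over 40 N, if the wrist force passes 120 N, or if a joint passes its speed limit or range.

## Working session

There is one attempt and no reset: what is moved stays moved. The work goes in short steps, Python scripts to look and compute and a tool call to move; the robot and the scene stay as the last step left them, time stands still between calls to the robot, and variables do not carry over. Pictures are saved under pics/ and viewed, at most 10 in all, crops included, and the job is handed in when it is done.

Besides the shell and the picture viewer there is one more tool, called after "Request:" as name([rows], argument=value, ...), one row to a line, values as JSON. drive_tool: Moves the arm, as the interface text tells. Its arguments: {"type":"object","properties":{"slide":{"type":"array"},"spin":{"type":"array"},"jaw":{"type":"number"},"newtons":{"type":"number"}},"required":["slide","spin"]}

```bash
mkdir -p pics; ls
python3 - <<'E'
from bench import robot
import cv2,numpy as np
np.set_printoptions(precision=3,suppress=True)
s=robot.sense(); print(s)
ims=[]
for n in("scene","side","wrist"):
    im=robot.camera(n)[:,:,::-1].copy(); cv2.imwrite(f"pics/{n}0.png",im); print(n,robot.get_calibration(n))
E
```

```text
pics
{'t': 0.0, 'joint_pos': array([ 1.162,  0.125,  1.652, -0.   ,  1.368, -0.083]), 'dq': array([-0.   , -0.   , -0.   , -0.   , -0.   , -0.003]), 'tau': array([  0.   , -42.362, -36.544,   0.   ,   0.007,  -0.   ]), 'ee_pos': array([207.805, 615.138, 194.743]), 'eef_rot': array([-0.509, -3.1  ,  0.003]), 'contact_force': array([ 0.085,  0.612, -0.724]), 'torque': array([-0.015, -0.041,  0.038]), 'grip_force': 0.0, 'width': 0.9990397717934055}
scene {'intrinsics': array([[533.155,   0.   , 317.836],
       [  0.   , 533.155, 235.274],
       [  0.   ,   0.   ,   1.   ]]), 'dist': array([-0.105,  0.   ,  0.   ,  0.   ,  0.   ]), 'extrinsics': array([[   0.633,    0.654,   -0.415, 1046.809],
       [   0.774,   -0.526,    0.352, -307.856],
       [   0.012,   -0.544,   -0.839, 1008.395],
       [   0.   ,    0.   ,    0.   ,    1.   ]])}
side {'intrinsics': array([[466.508,   0.   , 325.456],
       [  0.   , 466.508, 238.892],
       [  0.   ,   0.   ,   1.   ]]), 'dist': array([-0.023,  0.   ,  0.   ,  0.   ,  0.   ]), 'extrinsics': array([[   0.799,   -0.442,    0.407,  251.281],
       [  -0.601,   -0.601,    0.527, -396.448],
       [   0.012,   -0.666,   -0.746,  763.955],
       [   0.   ,    0.   ,    0.   ,    1.   ]])}
wrist {'intrinsics': array([[364.234,   0.   , 319.493],
       [  0.   , 364.234, 239.881],
       [  0.   ,   0.   ,   1.   ]]), 'dist': array([0.012, 0.   , 0.   , 0.   , 0.   ]), 'mount': array([[  -0.   ,   -0.948,   -0.319,   81.206],
       [   1.   ,   -0.   ,   -0.   ,    1.097],
       [  -0.   ,   -0.319,    0.948, -177.77 ],
       [   0.   ,    0.   ,    0.   ,    1.   ]])}
```

View pics/scene0.png

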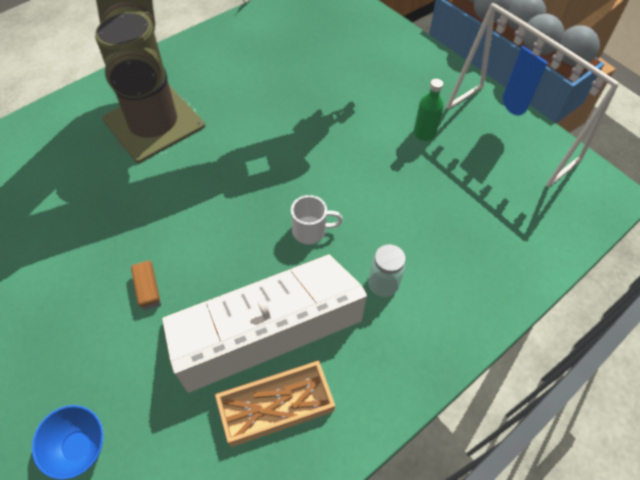

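View pics/side0.png

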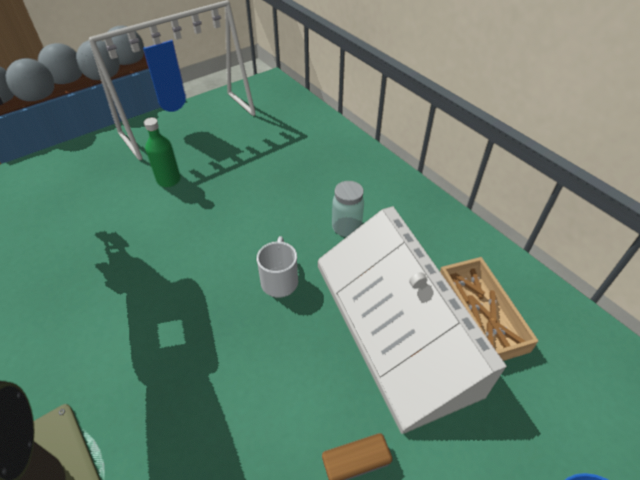

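The box's sloping front faces the robot. The tab is near (263,310) in the scene view and (420,280) in the side view. The mug and jar stand off its −y end and the brush is off its +y end. I'll zoom in to pick exact corners.

Run:
```python
import cv2
def crop(n,x0,y0,x1,y1,s):
    im=cv2.imread(f"pics/{n}0.png")[y0:y1,x0:x1]; im=cv2.resize(im,None,fx=s,fy=s,interpolation=cv2.INTER_CUBIC)
    for x in range((x0+19)//20*20,x1,20): cv2.putText(im,str(x),(int((x-x0)*s),10),0,.35,(0,0,255),1); cv2.line(im,(int((x-x0+.5)*s),12),(int((x-x0+.5)*s),im.shape[0]),(0,0,255) if x%100==0 else (255,180,0),1)
    for y in range((y0+19)//20*20,y1,20): cv2.putText(im,str(y),(0,int((y-y0)*s)),0,.35,(0,0,255),1); cv2.line(im,(0,int((y-y0+.5)*s)),(im.shape[1],int((y-y0+.5)*s)),(255,180,0),1)
    cv2.imwrite(f"pics/{n}_c.png",im)
crop("scene",155,250,375,395,3.6)
crop("side",310,200,510,440,2.5)
```

```text
(no output)
```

View pics/scene_c.png

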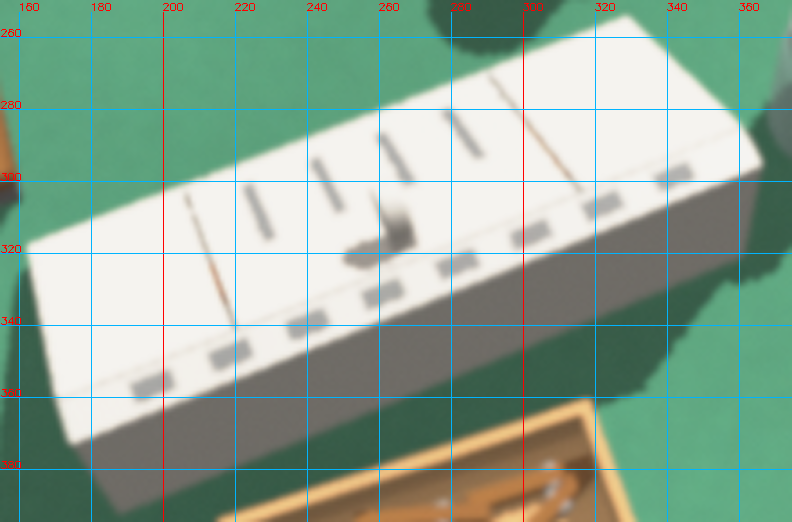

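View pics/side_c.png

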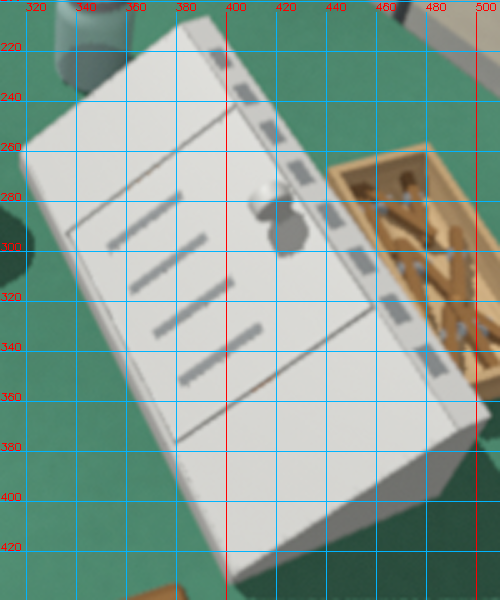

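```bash
cat > h.py <<'E'
import numpy as np,cv2
from bench import robot
np.set_printoptions(precision=2,suppress=True)
def ray(n,p,T=None):
    c=robot.get_calibration(n); E=c["extrinsics"] if T is None else T
    u=cv2.undistortPoints(np.array([[p]],float),c["intrinsics"],c["dist"])[0,0]
    d=E[:3,:3]@[u[0],u[1],1]; return E[:3,3],d/np.linalg.norm(d)
def tri(rs):
    M=[np.eye(3)-np.outer(d,d) for o,d in rs]
    X=np.linalg.solve(sum(M),sum(m@o for m,(o,d) in zip(M,rs)))
    return X,max(np.linalg.norm(m@(X-o)) for m,(o,d) in zip(M,rs))
def fit(B,W):   # rigid yaw-only fit box->world
    b,w=B.mean(0),W.mean(0); b0,w0=B-b,W-w
    a=np.arctan2((b0[:,0]*w0[:,1]-b0[:,1]*w0[:,0]).sum(),(b0[:,:2]*w0[:,:2]).sum())
    R=cv2.Rodrigues(np.array([0,0,a]))[0]; return a,R,w-R@b
E
python3 - <<'E'
from h import *
P={ # scene, side, box
'bt-':((175.3,372.6),(505.5,365.5),(79,-185,116)),'bt+':((366.4,295.6),(392.7,206.3),(79,185,116)),
'fb-':((162.3,317.6),(400.7,431),(-80,-185,20)),'fb+':((328.9,253.7),(318,260),(-80,185,20)),
'sb-':((206.2,303.7),(379.9,376.3),(-80,-94,20)),'sb+':((290.3,270.3),(336.7,292.7),(-80,94,20)),
'st-':((219.8,340.1),(459.1,321.9),(55,-94,115)),'st+':((315.9,302.6),(403.9,241.5),(55,94,115)),
'tab':((265,311.2),(415.5,280.7),(29.1,0,125.7))}
W=[];B=[]
for k,(a,b,m) in P.items():
    X,e=tri([ray("scene",a),ray("side",b)]); print(k,X,e); W.append(X);B.append(m)
W=np.array(W);B=np.array(B,float)
a,R,t=fit(B[:8],W[:8]); print("yaw",a,"t",t); print((W-t)@R-B)
s=robot.sense();Rt=cv2.Rodrigues(s['eef_rot'])[0];print("tool axes in world\n",Rt)
for q in range(2): pass
# others
for n,p in(("mug",(309,235)),("brush",(146,285)),("jar",(385,290))):
    o,d=ray("scene",p); X=o-d*o[2]/d[2]; print(n,X,(X-t)@R)
E
```

```text
bt- [ 670.08 -304.5   115.72] 0.8968246331652218
bt+ [765.98  52.49 114.97] 0.4811448865090932
fb- [ 511.39 -263.36   14.09] 0.08962972378164447
fb+ [610.35  94.08  19.38] 1.8477372673886345
sb- [ 543.9  -176.13   19.8 ] 0.3274326961731601
sb+ [590.55   4.74  20.55] 0.7585885769402811
st- [ 669.38 -210.52  118.19] 0.8003481220420525
st+ [718.29 -30.23 116.27] 0.4126102290086194
tab [ 672.33 -110.99  115.76] 2.194750101313467
yaw -0.2640406356956643 t [ 641.27 -105.88   -0.38]
[[ 0.65  0.78  0.1 ]
 [ 0.06  0.42 -0.65]
 [-4.27 -0.92 -5.53]
 [-2.02 -0.04 -0.25]
 [ 4.35  0.77  0.18]
 [ 2.17 -0.45  0.93]
 [-0.55  0.32  3.57]
 [-0.39 -0.87  1.65]
 [ 2.23  3.17 -9.56]]
tool axes in world
 [[-0.95  0.32 -0.  ]
 [ 0.32  0.95 -0.  ]
 [ 0.   -0.   -1.  ]]
mug [535.12 100.5    0.  ] [-156.33  171.52    0.38]
brush [ 415.84 -251.42    0.  ] [-179.63 -199.33    0.38]
jar [744.77 139.05   0.  ] [ 35.99 263.45   0.38]
```

The two-view fit is good: box yaw −0.264 rad, origin (641, −106, 0). Next I'll move above the tab.

```bash
cat >> h.py <<'E'
YAW=-0.264; T0=np.array([641.3,-105.9,0.]); RB=cv2.Rodrigues(np.array([0,0,YAW]))[0]
def b2w(p): return RB@np.array(p,float)+T0
def plan(pts,frame="box"):
    s=robot.sense(); R=cv2.Rodrigues(s['eef_rot'])[0]
    for p in pts:
        w=b2w(p) if frame=="box" else np.array(p,float)
        print("slide cm",R.T@(w-s['ee_pos'])/10)
    y=R[:,1]; by=RB[:,1]
    d=(np.arctan2(by[1],by[0])-np.arctan2(y[1],y[0])+np.pi/2)%np.pi-np.pi/2
    print("spin for tool y||box y:",-d,"t",s['t'],"q",s['joint_pos'],"box pos",RB.T@(s['ee_pos']-T0))
E
python3 -c "
from h import *
plan([(29,0,230)])"
```

```text
slide cm [-67.04 -54.28  -3.42]
spin for tool y||box y: -0.061857900563294654 t 0.15 q [ 1.16  0.12  1.65 -0.    1.37 -0.08] box pos [-606.6   583.12  195.  ]
```

Units first: shifts go in shares of 80 cm and turns go in shares of 180 degrees. So -67 cm / 80 = -0.8375, -66 cm / 80 = -0.825, -0.062 rad / 3.1416 = -0.0197.

Request:
drive_tool([
  [-0.05,-0.0375,-0.0038],
  [-0.1125,-0.0875,-0.0125],
  [-0.175,-0.1375,-0.0188],
  [-0.2375,-0.1875,-0.025],
  [-0.3,-0.2375,-0.0313],
  [-0.3625,-0.2875,-0.0375],
  [-0.425,-0.3375,-0.0425],
  [-0.4875,-0.3875,-0.0425],
  [-0.55,-0.4375,-0.0425],
  [-0.6125,-0.4875,-0.0425],
  [-0.675,-0.5438,-0.0425],
  [-0.7375,-0.6,-0.0425],
  [-0.7875,-0.6375,-0.0425],
  [-0.825,-0.6688,-0.0425],
  [-0.8375,-0.6788,-0.0425],
  [-0.8375,-0.6788,-0.0425],
  [-0.8375,-0.6788,-0.0425],
  [-0.8375,-0.6788,-0.0425],
], spin=[0,0,-0.0197,-0.0197,-0.0197,-0.0197,-0.0197,-0.0197,-0.0197,-0.0197,-0.0197,-0.0197,-0.0197,-0.0197,-0.0197,-0.0197,-0.0197,-0.0197], jaw=5)

```text
t: 2.4
ee_pos: [668.7, -111.6, 230.4]
eef_rot: [0.41, 3.114, 0.0]
contact_force: [-0.1, -0.7, -0.2]
width: 0.587
grip_force: 0.0
```

Run:
```python
from h import *
s=robot.sense(); im=robot.camera("wrist")[:,:,::-1].copy(); plan([(29,0,111)])
np.savez("w1.npz",p=s['ee_pos'],r=s['eef_rot'])
c=robot.get_calibration("wrist"); T=np.eye(4);T[:3,:3]=cv2.Rodrigues(s['eef_rot'])[0];T[:3,3]=s['ee_pos'];T=np.linalg.inv(T@c["mount"])
for p in[(29.1,0,125.7),(55,95,115),(55,-95,115),(-80,95,20),(79,185,116)]:
    print(p,cv2.projectPoints(b2w(p),cv2.Rodrigues(T[:3,:3])[0],T[:3,3],c["intrinsics"],c["dist"])[0].ravel())
    u=cv2.projectPoints(b2w(p),cv2.Rodrigues(T[:3,:3])[0],T[:3,3],c["intrinsics"],c["dist"])[0].ravel()
    cv2.drawMarker(im,(int(round(u[0])),int(round(u[1]))),(0,0,255),0,8,1)
cv2.imwrite("pics/w1.png",im)
```

```text
slide cm [-0.1  -0.15 11.94]
spin for tool y||box y: 0.0017612565036899674 t 2.45 q [-0.24  0.17  1.55  0.    1.43 -1.55] box pos [ 28.     1.45 230.43]
(29.1, 0, 125.7) [316.19 224.93]
(55, 95, 115) [427.19 250.63]
(55, -95, 115) [205.4 250.3]
(-80, 95, 20) [413.51  88.4 ]
(79, 185, 116) [528.29 277.02]
```

View pics/w1.png

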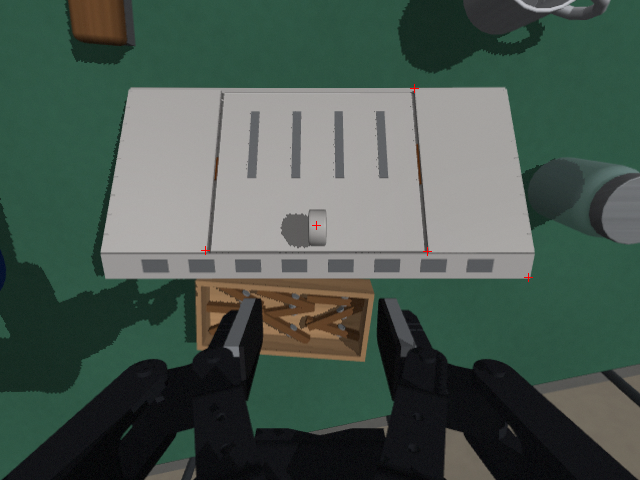

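The picture agrees with the fit: the tab is at (317,227), predicted (316,225). Descend and pinch.

Scaled: 11.8 cm / 80 = 0.1475, 10.5 cm / 80 = 0.1313.

Request:
drive_tool([
  [-0.0013,-0.0013,0.05],
  [-0.0013,-0.0013,0.1],
  [-0.0013,-0.0013,0.1313],
  [-0.0013,-0.0013,0.1475],
  [-0.0013,-0.0013,0.1475],
  [-0.0013,-0.0013,0.1475],
], spin=[0,0,0,0,0,0])

```text
t: 3.2
ee_pos: [670.8, -114.4, 113.9]
eef_rot: [0.412, 3.112, -0.001]
contact_force: [-0.3, -0.6, 1.1]
width: 0.587
grip_force: 0.0
```

Request:
drive_tool([
  [0,0,0],
  [0,0,0],
  [0,0,0],
  [0,0,0],
  [0,0,0],
  [0,0,0],
], spin=[0,0,0,0,0,0], jaw=0.5, newtons=25)

```text
t: 3.95
ee_pos: [669.7, -114.3, 111.9]
eef_rot: [-0.413, -3.114, 0.0]
contact_force: [-0.7, -0.7, -0.3]
width: 0.062
grip_force: 0.0
```

Run:
```python
from h import *
s=robot.sense(); b=RB.T@(s['ee_pos']-T0); print(b)
g=b+[0,0,19]; H=np.array([-80,0,20]); v=g-H; r=np.hypot(v[0],v[2]); a0=np.arctan2(v[2],v[0]); print(r,np.degrees(a0))
P=[]
for th in np.arange(.1,1.21,.1): P.append(H+[r*np.cos(a0+th),b[1],r*np.sin(a0+th)]-[0,0,19])
plan(P)
```

```text
[ 29.59  -0.71 111.94]
155.94260331049736 45.35036850218991
slide cm [ 1.16  0.   -1.04]
slide cm [ 2.42  0.   -1.96]
slide cm [ 3.77  0.   -2.74]
slide cm [ 5.19  0.   -3.39]
slide cm [ 6.66  0.   -3.9 ]
slide cm [ 8.18  0.   -4.25]
slide cm [ 9.72  0.   -4.45]
slide cm [11.28  0.   -4.5 ]
slide cm [12.84  0.   -4.38]
slide cm [14.37  0.   -4.12]
slide cm [15.88  0.   -3.7 ]
slide cm [17.33  0.   -3.14]
spin for tool y||box y: 0.00025344995043496965 t 3.95 q [-0.25  0.25  1.65 -0.    1.24 -1.56] box pos [ 29.59  -0.71 111.94]
```

The jaws closed past the 14 mm tab, so the pinch missed. I'll take a look.

Run:
```python
from h import *
ims=[robot.camera(n)[:,:,::-1] for n in("wrist","scene","side")]
a=cv2.resize(ims[0][120:400,200:440],None,fx=1.6,fy=1.6)
b=cv2.resize(ims[1][240:400,160:380],None,fx=1.7,fy=1.7)
c=cv2.resize(ims[2][190:350,330:550],None,fx=1.7,fy=1.7)
o=np.zeros((560,800,3),np.uint8); o[:a.shape[0],:a.shape[1]]=a; o[:272,400:774]=b; o[280:552,400:774]=c
cv2.imwrite("pics/m1.png",o)
```

```text
(no output)
```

View pics/m1.png

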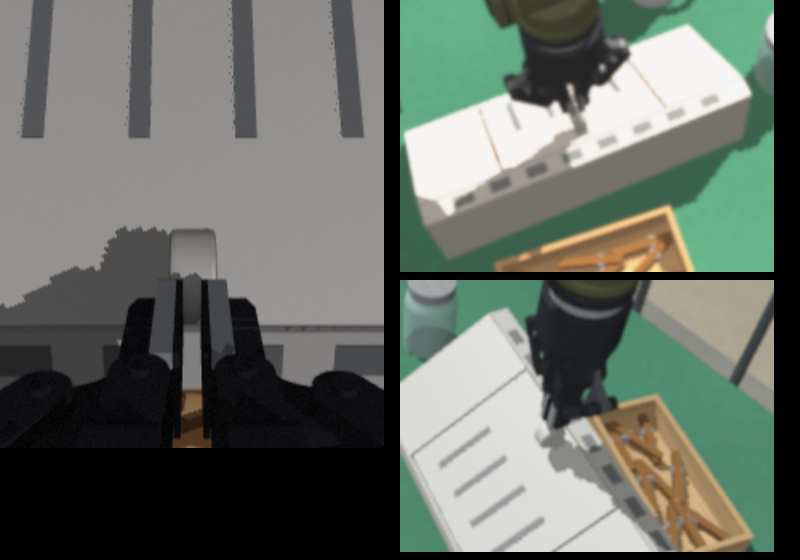

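Run:
```python
from h import *
c=robot.get_calibration("wrist"); w=np.load("w1.npz"); s=robot.sense()
def T(p,r):
    M=np.eye(4);M[:3,:3]=cv2.Rodrigues(r)[0];M[:3,3]=p;return M@c["mount"]
A=T(w["p"],w["r"]);B=T(s["ee_pos"],s["eef_rot"])
def bx(rs): X,e=tri(rs); return RB.T@(X-T0),e
print("tab top-ish",bx([ray("wrist",(317,227),A),ray("wrist",(320.6,281),B)]))
r=[ray("wrist",(317,227),A),ray("wrist",(320.6,281),B),ray("scene",(265,311.2)),ray("side",(415.5,280.7))]
for i in range(4):
    for j in range(i): print(i,j,bx([r[i],r[j]]))
```

```text
tab top-ish (array([40.92,  0.72, 91.77]), np.float64(0.28815225646635634))
1 0 (array([40.92,  0.72, 91.77]), np.float64(0.28815225646635634))
2 0 (array([ 33.31,   0.83, 117.51]), np.float64(0.2368473978863435))
2 1 (array([ 31.13,   1.24, 112.78]), np.float64(0.3059211154680625))
3 0 (array([ 29.75,   1.34, 122.02]), np.float64(2.202553780040415))
3 1 (array([ 26.5 ,   0.89, 123.27]), np.float64(0.2758302819322943))
3 2 (array([ 31.29,   3.18, 115.76]), np.float64(2.194750101313467))
```

Run:
```python
from h import *
s=robot.sense();p=s['ee_pos'];print(p)
for n in("scene","side"):
    c=robot.get_calibration(n);T=np.linalg.inv(c["extrinsics"])
    pr=lambda q:cv2.projectPoints(np.array(q,float),cv2.Rodrigues(T[:3,:3])[0],T[:3,3],c["intrinsics"],c["dist"])[0].ravel()
    print(n,"tab",pr(b2w((29.1,0,125.7))),[pr(p+[0,0,h]) for h in(0,20,40)])
im=[robot.camera(n)[:,:,::-1] for n in("scene","side")]
a=cv2.resize(im[0][260:340,225:305],(395,395),interpolation=2); b=cv2.resize(im[1][230:310,375:455],(395,395),interpolation=2)
cv2.imwrite("pics/m2.png",np.hstack([a,b]))
```

```text
[ 669.7  -114.29  111.97]
scene tab [263.28 307.56] [array([263.59, 311.13]), array([262.76, 306.44]), array([261.91, 301.59])]
side tab [417.17 279.87] [array([416.36, 284.84]), array([418.22, 277.86]), array([420.14, 270.61])]
```

View pics/m2.png

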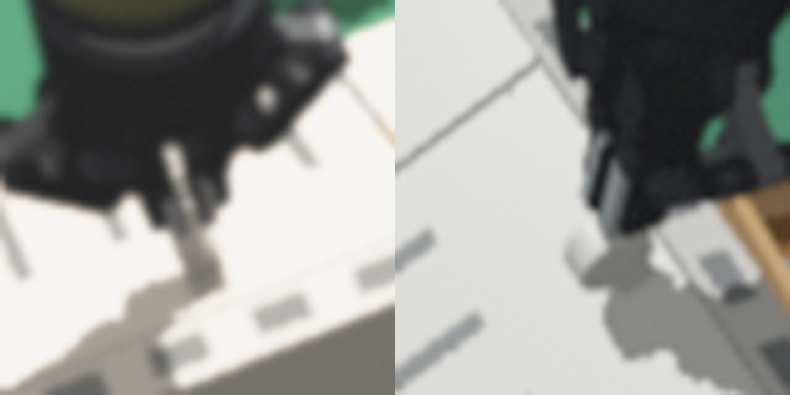

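Both views put the fingertip ends about 22 mm above the reported TCP, so the jaws closed over the top of the disc. I'll reopen and go down in small steps, watching the force.

Scaled: 0.8 cm / 80 = 0.01, 0.4 cm / 80 = 0.005.

Request:
drive_tool([
  [0,0,0],
  [0,0,0],
  [0,0,0],
  [0,0,0],
  [0,0,0.005],
  [0,0,0.01],
  [0,0,0.01],
  [0,0,0.01],
], spin=[0,0,0,0,0,0,0,0], jaw=4)

```text
t: 5.2
ee_pos: [669.7, -114.3, 103.9]
eef_rot: [-0.413, -3.114, 0.0]
contact_force: [0.0, -0.3, 1.1]
width: 0.466
grip_force: 0.0
```

Scaled: 0.6 cm / 80 = 0.0075, 0.3 cm / 80 = 0.0038.

Request:
drive_tool([
  [0,0,0.0038],
  [0,0,0.0075],
  [0,0,0.0075],
  [0,0,0.0075],
], spin=[0,0,0,0])

```text
t: 5.7
ee_pos: [669.7, -114.3, 98.0]
eef_rot: [-0.413, -3.114, -0.0]
contact_force: [0.0, -0.1, -0.6]
width: 0.468
grip_force: 0.0
```

Request:
drive_tool([
  [0,0,0],
  [0,0,0],
  [0,0,0],
  [0,0,0],
  [0,0,0],
  [0,0,0],
], spin=[0,0,0,0,0,0], jaw=0.5)

```text
t: 6.45
ee_pos: [669.9, -114.1, 98.3]
eef_rot: [0.413, 3.114, 0.001]
contact_force: [0.1, 2.4, 1.8]
width: 0.151
grip_force: 26.4
```

Gripped: opening about 13 mm, 26 N. Now swing the tab along its arc.

Scaled: 5.2 cm / 80 = 0.065, -1.5 cm / 80 = -0.0188.

Request:
drive_tool([
  [0.0063,0,-0.0063],
  [0.0144,0,-0.0131],
  [0.0225,0,-0.0188],
  [0.03,0,-0.0244],
  [0.0388,0,-0.0294],
  [0.0475,0,-0.0344],
  [0.0563,0,-0.0388],
  [0.065,0,-0.0425],
  [0.065,0,-0.0425],
], spin=[0,0,0,0,0,0,0,0,0])

```text
t: 7.58
ee_pos: [618.4, -100.4, 131.4]
eef_rot: [-0.413, -3.112, -0.001]
contact_force: [-1.2, 3.3, -8.8]
width: 0.15
grip_force: 24.9
```

Scaled: 6.1 cm / 80 = 0.0763, 5.3 cm / 80 = 0.0663.

Request:
drive_tool([
  [0.0088,0,-0.0013],
  [0.0188,0,-0.0038],
  [0.0275,0,-0.0056],
  [0.0375,0,-0.0075],
  [0.0475,0,-0.0088],
  [0.0563,0,-0.01],
  [0.0663,0,-0.01],
  [0.0763,0,-0.01],
  [0.0763,0,-0.01],
], spin=[0,0,0,0,0,0,0,0,0])

```text
t: 8.7
ee_pos: [561.2, -85.0, 142.0]
eef_rot: [0.413, 3.111, -0.001]
contact_force: [1.8, 3.2, 6.2]
width: 0.148
grip_force: 24.5
```

Request:
drive_tool([
  [0.01,0,-0.0013],
  [0.02,0,0],
  [0.0288,0,0.0013],
  [0.0388,0,0.0038],
  [0.0475,0,0.0063],
  [0.0575,0,0.0088],
  [0.0663,0,0.0125],
  [0.0663,0,0.0125],
], spin=[0,0,0,0,0,0,0,0])

```text
t: 9.7
ee_pos: [508.9, -71.1, 131.9]
eef_rot: [0.413, 3.114, -0.001]
contact_force: [-1.2, 3.2, 10.9]
width: 0.147
grip_force: 26.1
```

Run:
```python
from h import *
plan([(0,0,100)])
a=robot.camera("wrist")[:,:,::-1]; b=robot.camera("side")[:,:,::-1][150:450,250:550]
cv2.imwrite("pics/m3.png",np.hstack([cv2.resize(a,(440,330)),cv2.resize(b,(330,330))]))
```

```text
slide cm [-13.69   0.09   3.2 ]
spin for tool y||box y: 0.0003698389285331505 t 9.7 q [-0.24 -0.13  2.02 -0.    1.26 -1.55] box pos [-136.87   -0.91  131.93]
```

View pics/m3.png

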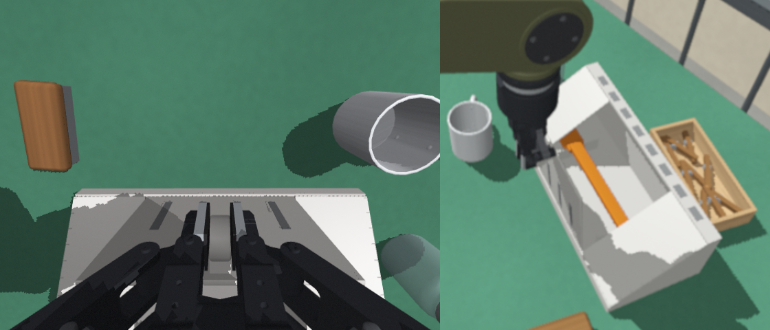

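The flap is past upright and the orange scraper is visible, blade at the +y end. Release, then back off upwards.

Scaled: -19 cm / 80 = -0.2375, -17 cm / 80 = -0.2125.

Request:
drive_tool([
  [0,0,0],
  [0,0,0],
  [0,0,0],
  [0,0,-0.025],
  [0,0,-0.0625],
  [0,0,-0.1125],
  [0,0,-0.1625],
  [0,0,-0.2125],
  [0,0,-0.2375],
  [0,0,-0.2375],
  [0,0,-0.2375],
  [0,0,-0.2375],
], spin=[0,0,0,0,0,0,0,0,0,0,0,0], jaw=4.5)

```text
t: 11.3
ee_pos: [508.7, -70.9, 317.7]
eef_rot: [-0.413, -3.111, -0.001]
contact_force: [-1.2, 1.1, -0.6]
width: 0.528
grip_force: 0.0
```

Run:
```python
from h import *
for n in("scene","side"):
    im=robot.camera(n)[:,:,::-1]; cv2.imwrite(f"pics/{n}2.png",im)
a=cv2.resize(cv2.imread("pics/scene2.png")[240:400,150:390],(400,267),interpolation=2);b=cv2.resize(cv2.imread("pics/side2.png")[190:450,250:530],(390,362),interpolation=2)
o=np.zeros((362,790,3),np.uint8);o[:267,:400]=a;o[:,400:]=b;cv2.imwrite("pics/m4.png",o)
for n in("scene2","side2"):
    h=cv2.cvtColor(cv2.imread(f"pics/{n}.png"),cv2.COLOR_BGR2HSV)
    m=cv2.inRange(h,(8,190,120),(22,255,255)); cs,_=cv2.findContours(m,0,2)
    for c in sorted(cs,key=cv2.contourArea)[-3:]: print(n,cv2.contourArea(c),cv2.minAreaRect(c),cv2.boundingRect(c))
```

```text
scene2 751.5 ((261.0255432128906, 308.4094543457031), (14.680041313171387, 98.0018539428711), 70.17753601074219) (215, 287, 95, 45)
side2 943.5 ((388.9461364746094, 312.53076171875), (94.1423568725586, 16.496618270874023), 60.2551155090332) (360, 268, 60, 87)
```

View pics/m4.png

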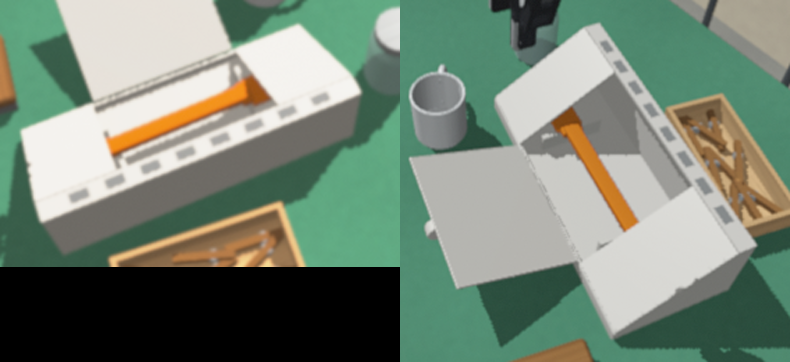

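The flap is fully down. Next, find the scraper's line from the two views.

Run:
```python
from h import *
pl=[]
ends={}
for n in("scene","side"):
    h=cv2.cvtColor(cv2.imread(f"pics/{n}2.png"),cv2.COLOR_BGR2HSV)
    m=cv2.inRange(h,(8,190,120),(22,255,255)); cs,_=cv2.findContours(m,0,2); c=max(cs,key=cv2.contourArea)
    M=cv2.drawContours(np.zeros(m.shape,np.uint8),[c],-1,1,-1)&(m>0); ys,xs=np.nonzero(M); P=np.stack([xs,ys],1).astype(float)
    d=np.linalg.svd(P-P.mean(0),full_matrices=False)[2][0]; d*=np.sign(d[0]) if n=="scene" else -np.sign(d[1]) # towards +y
    t=(P-P.mean(0))@d; lo,hi=t.min(),t.max(); k=t<lo+.65*(hi-lo)   # handle part
    # bright (top) pixels only
    V=h[ys,xs,2]; k&=V>np.percentile(V[k],25)
    vx,vy,x0,y0=cv2.fitLine(P[k].astype(np.float32),cv2.DIST_HUBER,0,.01,.01).ravel()
    w=np.array([-vy,vx]); r=(P[k]-[x0,y0])@w; print(n,"halfwidth",np.percentile(r,[2,98]),[x0,y0],[vx,vy])
    o,a=ray(n,(x0-40*vx,y0-40*vy)); o,b=ray(n,(x0+40*vx,y0+40*vy)); nn=np.cross(a,b); nn/=np.linalg.norm(nn); pl.append((nn,nn@o))
    # plane z=48 check
    for z in(41,48):
        for s in(-25,25):
            o,dd=ray(n,(x0+s*vx,y0+s*vy)); X=o+dd*(z-o[2])/dd[2]; print(n,z,RB.T@(X-T0))
A=np.array([p[0] for p in pl]);bb=np.array([p[1] for p in pl])
for y in(-60,0,40):
    by=RB[:,1]; X=np.linalg.solve(np.vstack([A,by]),np.append(bb,by@T0+y)); print(RB.T@(X-T0))
s=robot.sense()
```

```text
scene halfwidth [-2.84  2.89] [np.float32(244.8887), np.float32(314.98062)] [np.float32(0.9247133), np.float32(-0.38066423)]
scene 41 [ -9.18 -79.22  41.  ]
scene 41 [-11.23  18.85  41.  ]
scene 48 [ -5.9  -79.29  48.  ]
scene 48 [-7.94 18.07 48.  ]
side halfwidth [-3.82  3.59] [np.float32(399.0168), np.float32(325.7317)] [np.float32(0.51531976), np.float32(0.85699797)]
side 41 [-8.61 22.21 41.  ]
side 41 [ -6.95 -73.31  41.  ]
side 48 [-11.44  18.3   48.  ]
side 48 [ -9.8 -76.3  48. ]
[ -8.29 -60.    43.68]
[-9.43 -0.   43.92]
[-10.19  40.    44.09]
```

The scraper lies at box x ≈ −9, centre height ≈ 44. Turn the tool 90° and go above the handle at y −40.

Scaled: 14.7 cm / 80 = 0.1838, -12.8 cm / 80 = -0.16, 1.571 rad / 3.1416 = 0.5001.

Request:
drive_tool([
  [-0.0188,-0.0063,0],
  [-0.0375,-0.0125,0.0125],
  [-0.0625,-0.0188,0.025],
  [-0.0875,-0.025,0.05],
  [-0.1125,-0.0313,0.075],
  [-0.1375,-0.0375,0.1],
  [-0.16,-0.0488,0.125],
  [-0.16,-0.0488,0.15],
  [-0.16,-0.0488,0.175],
  [-0.16,-0.0488,0.1838],
  [-0.16,-0.0488,0.1838],
  [-0.16,-0.0488,0.1838],
], spin=[0.0541,0.1082,0.1623,0.2165,0.2706,0.3247,0.3788,0.4329,0.487,0.5001,0.5001,0.5001], jaw=3.6, newtons=25)

```text
t: 12.9
ee_pos: [623.0, -142.1, 173.2]
eef_rot: [2.494, 1.91, 0.0]
contact_force: [0.6, 0.0, 0.4]
width: 0.419
grip_force: 0.0
```

```bash
python3 -c "
from h import *
plan([(-9,-40,20),(-9,-40,8)])"
```

```text
slide cm [-0.03 -0.08 15.32]
slide cm [-0.03 -0.08 16.52]
spin for tool y||box y: -1.5702160816212603 t 12.9 q [-0.31  0.11  1.7  -0.    1.33 -0.04] box pos [ -8.2  -39.73 173.25]
```

Descend to z ≈ 20 first, with the force reported, then to 8.

Scaled: 15.3 cm / 80 = 0.1913, 14.8 cm / 80 = 0.185.

Request:
drive_tool([
  [0,-0.0013,0.0375],
  [0,-0.0013,0.075],
  [0,-0.0013,0.1125],
  [0,-0.0013,0.1438],
  [0,-0.0013,0.1688],
  [0,-0.0013,0.185],
  [0,-0.0013,0.1913],
  [0,-0.0013,0.1913],
  [0,-0.0013,0.1913],
], spin=[0,0,0,0,0,0,0,0,0])

```text
t: 14.02
ee_pos: [622.7, -142.0, 21.1]
eef_rot: [2.493, 1.909, 0.002]
contact_force: [0.0, -1.0, 0.6]
width: 0.426
grip_force: 0.0
```

Scaled: 1.2 cm / 80 = 0.015, 0.9 cm / 80 = 0.0113.

Request:
drive_tool([
  [0,0,0.0038],
  [0,0,0.0075],
  [0,0,0.0113],
  [0,0,0.015],
  [0,0,0.015],
  [0,0,0.015],
], spin=[0,0,0,0,0,0])

```text
t: 14.78
ee_pos: [621.9, -141.8, 8.0]
eef_rot: [2.494, 1.91, 0.0]
contact_force: [-1.2, 0.6, 0.3]
width: 0.42
grip_force: 0.0
```

Request:
drive_tool([
  [0,0,0],
  [0,0,0],
  [0,0,0],
  [0,0,0],
  [0,0,0],
  [0,0,0],
], spin=[0,0,0,0,0,0], jaw=1)

```text
t: 15.52
ee_pos: [622.2, -141.9, 8.4]
eef_rot: [2.494, 1.909, 0.001]
contact_force: [-0.3, 0.3, 2.5]
width: 0.247
grip_force: 26.3
```

Gripped at about 21 mm, which is the handle width. Lift slightly and slide towards +y so the handle end clears its hood.

Scaled: 4 cm / 80 = 0.05, 3.5 cm / 80 = 0.0438.

Request:
drive_tool([
  [0,0,-0.0038],
  [0,0,-0.0063],
  [0.0075,0,-0.0063],
  [0.015,0,-0.0063],
  [0.0225,0,-0.0063],
  [0.03,0,-0.0063],
  [0.0375,0,-0.0063],
  [0.0438,0,-0.0063],
  [0.05,0,-0.0063],
  [0.05,0,-0.0063],
], spin=[0,0,0,0,0,0,0,0,0,0])

```text
t: 16.77
ee_pos: [632.4, -102.9, 13.0]
eef_rot: [2.494, 1.91, -0.0]
contact_force: [0.4, -0.7, -0.9]
width: 0.25
grip_force: 25.9
```

Scaled: -2 cm / 80 = -0.025, -1.5 cm / 80 = -0.0188.

Request:
drive_tool([
  [0,0,-0.0063],
  [0,0,-0.0125],
  [0,0,-0.0188],
  [0,0,-0.025],
  [0,0,-0.025],
], spin=[0,0,0,0,0])

```text
t: 17.4
ee_pos: [632.8, -103.4, 33.8]
eef_rot: [2.494, 1.909, 0.001]
contact_force: [0.2, -0.2, -2.2]
width: 0.242
grip_force: 25.0
```

Run:
```python
from h import *
s=robot.sense(); print(s['ee_pos'],s['contact_force'],s['width'],s['grip_force'],RB.T@(s['ee_pos']-T0))
a=robot.camera("scene")[:,:,::-1][230:400,150:390];b=robot.camera("side")[:,:,::-1][190:450,250:530]
o=np.zeros((362,790,3),np.uint8);o[:283,:400]=cv2.resize(a,(400,283));o[:,400:]=cv2.resize(b,(390,362));cv2.imwrite("pics/m5.png",o)
```

```text
[ 632.79 -103.44   33.77] [ 0.25 -0.16 -2.21] 0.2416795676300451 24.993219673633575 [-8.86  0.16 33.77]
```

View pics/m5.png

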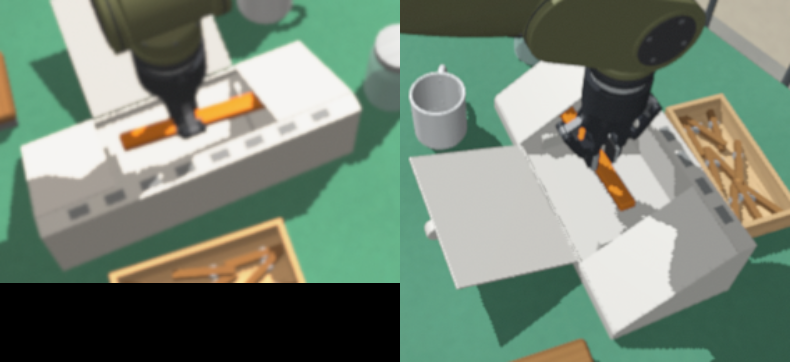

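The handle end is clear of the hood, and the blade is still under the other one. Lift further so the hood edge tilts the scraper.

Scaled: -2 cm / 80 = -0.025, -1.5 cm / 80 = -0.0188.

Request:
drive_tool([
  [0,0,-0.0063],
  [0,0,-0.0125],
  [0,0,-0.0188],
  [0,0,-0.025],
  [0,0,-0.025],
], spin=[0,0,0,0,0])

```text
t: 18.12
ee_pos: [632.7, -103.4, 53.8]
eef_rot: [2.494, 1.909, 0.001]
contact_force: [-0.1, -1.1, -1.7]
width: 0.242
grip_force: 24.6
```

Scaled: -2 cm / 80 = -0.025, -1.5 cm / 80 = -0.0188.

Request:
drive_tool([
  [0,0,-0.0063],
  [0,0,-0.0125],
  [0,0,-0.0188],
  [0,0,-0.025],
  [0,0,-0.025],
], spin=[0,0,0,0,0])

```text
t: 18.75
ee_pos: [632.7, -103.4, 73.8]
eef_rot: [2.494, 1.909, 0.001]
contact_force: [-0.5, -0.8, -1.1]
width: 0.243
grip_force: 24.5
```

```bash
cat > m.py <<'E'
from h import *
def axis(tag):
    s=robot.sense();pl=[]; print("box TCP",RB.T@(s['ee_pos']-T0),s['contact_force'],s['width'],s['grip_force'],s['t'])
    for n in("scene","side"):
        im=robot.camera(n)[:,:,::-1]; cv2.imwrite(f"pics/{tag}_{n}.png",im); h=cv2.cvtColor(np.ascontiguousarray(im),cv2.COLOR_BGR2HSV)
        m=cv2.inRange(h,(8,190,90),(22,255,255)); 
        cs=[c for c in cv2.findContours(m,0,2)[0] if cv2.contourArea(c)>25]
        c_=cv2.getStructuringElement(0,(3,3))
        for c in cs: print(n,cv2.contourArea(c),[np.round(q) for q in cv2.minAreaRect(c)[:2]])
        P=np.vstack([np.argwhere(cv2.drawContours(np.zeros_like(m),[c],-1,1,-1))[:,::-1] for c in cs]).astype(np.float32)
        vx,vy,x0,y0=cv2.fitLine(P,cv2.DIST_HUBER,0,.01,.01).ravel()
        t=(P-[x0,y0])@[vx,vy]; o,a=ray(n,(x0+t.min()*vx,y0+t.min()*vy)); o,b=ray(n,(x0+t.max()*vx,y0+t.max()*vy))
        nn=np.cross(a,b); nn/=np.linalg.norm(nn); pl.append((nn,o,a,b))
    d=np.cross(pl[0][0],pl[1][0]); d/=np.linalg.norm(d); d*=np.sign(d@RB[:,1]); A=np.array([p[0] for p in pl]+[d])
    X=np.linalg.solve(A,[pl[0][0]@pl[0][1],pl[1][0]@pl[1][1],d@b2w((0,0,80))])
    print("axis dir box",RB.T@d,"pt",RB.T@(X-T0),"pitch deg",np.degrees(np.arcsin(d[2])))
    for nn,o,a,b in pl:
        for r in(a,b):
            k=np.linalg.lstsq(np.stack([d,-r],1),o-X,rcond=None)[0]; print("visible end",RB.T@(X+k[0]*d-T0))
E
python3 -c "
from m import *; axis('a')"
```

```text
box TCP [-8.92  0.14 73.82] [-0.45 -0.81 -1.05] 0.24334730369714536 24.538630268216366 18.75
scene 230.0 [array([236., 298.]), array([ 9., 32.])]
scene 236.5 [array([288., 292.]), array([ 9., 37.])]
side 339.0 [array([407., 304.]), array([35., 12.])]
axis dir box [ 0.06  0.91 -0.42] pt [ -7.44  10.43 101.76] pitch deg -24.594057650444476
visible end [-12.22 -67.33 137.41]
visible end [-2.02 98.74 61.26]
visible end [ -7.7    6.22 103.69]
visible end [-12.62 -73.82 140.39]
```

Tilted 24.6°: handle end at z ≈ 140, blade end at about 35. Step 2's pose holds. Now shift back 2 cm so the blade has headroom under the hood, then draw it out along its own axis.

Scaled: -4.5 cm / 80 = -0.0563, -3.6 cm / 80 = -0.045.

Request:
drive_tool([
  [0,0.0063,0],
  [0,0.0125,0],
  [0,0.0188,0],
  [0,0.025,0],
  [-0.0113,0.025,-0.005],
  [-0.0225,0.025,-0.01],
  [-0.0338,0.025,-0.015],
  [-0.045,0.025,-0.02],
  [-0.0563,0.025,-0.025],
  [-0.0563,0.025,-0.025],
], spin=[0,0,0,0,0,0,0,0,0,0])

```text
t: 20.1
ee_pos: [640.0, -152.7, 93.7]
eef_rot: [2.495, 1.908, 0.001]
contact_force: [0.3, 1.1, -0.4]
width: 0.24
grip_force: 25.1
```

```bash
python3 -c "
from m import *; axis('b')"
```

```text
box TCP [ 11.   -45.54  93.71] [ 0.27  1.09 -0.43] 0.23961914641463491 25.13030913459943 20.1
scene 253.0 [array([214., 312.]), array([ 9., 34.])]
scene 572.5 [array([279., 301.]), array([15., 65.])]
side 413.5 [array([434., 317.]), array([40., 13.])]
side 236.5 [array([389., 275.]), array([35., 16.])]
axis dir box [ 0.01  0.9  -0.44] pt [10.34  7.99 96.54] pitch deg -25.97473219073015
visible end [   9.49 -113.78  155.87]
visible end [ 11.01 103.74  49.89]
visible end [ 11.04 108.69  47.48]
visible end [   9.44 -120.75  159.27]
```

Scaled: -19.5 cm / 80 = -0.2438, -3.6 cm / 80 = -0.045.

Request:
drive_tool([
  [-0.0113,0,-0.005],
  [-0.0225,0,-0.0113],
  [-0.0338,0,-0.0163],
  [-0.045,0,-0.0225],
  [-0.05,0,-0.0275],
  [-0.05,0,-0.05],
  [-0.05,0,-0.075],
  [-0.05,0,-0.1],
  [-0.05,0,-0.1375],
  [-0.05,0,-0.175],
  [-0.05,0,-0.2125],
  [-0.05,0,-0.2375],
  [-0.05,0,-0.2438],
  [-0.05,0,-0.2438],
  [-0.05,0,-0.2438],
], spin=[0,0,0,0,0,0,0,0,0,0,0,0,0,0,0])

```text
t: 22.08
ee_pos: [628.8, -190.2, 286.1]
eef_rot: [-2.492, -1.908, 0.002]
contact_force: [-0.1, -0.5, -2.2]
width: 0.239
grip_force: 25.1
```

```bash
python3 -c "
from m import *; axis('c')"
```

```text
box TCP [  9.96 -84.63 286.09] [-0.09 -0.46 -2.18] 0.2387702799159664 25.125902399367988 22.075
scene 474.0 [array([166., 266.]), array([13., 43.])]
scene 1093.5 [array([252., 257.]), array([19., 91.])]
side 764.5 [array([482., 259.]), array([52., 18.])]
side 778.0 [array([423., 221.]), array([70., 18.])]
axis dir box [ 0.01  0.9  -0.43] pt [ 11.11  75.57 240.17] pitch deg -25.29299420513581
visible end [   8.57 -155.39  349.32]
visible end [ 11.13  77.28 239.36]
visible end [ 11.2   84.28 236.06]
visible end [   8.5  -162.35  352.61]
```

The scraper is out, its lower end at z ≈ 236. A quick numeric check that the flap, mug, jar, brush and tray haven't moved, then hand in.

Run:
```python
from h import *
def d(a,b,n,r): 
    x0,y0,x1,y1=r; A,B=[cv2.cvtColor(cv2.imread(f"pics/{q}.png"),6)[y0:y1,x0:x1].astype(np.float32) for q in(a,b)]
    print(n,cv2.phaseCorrelate(A,B))
d("side2","c_side","flap",(255,295,380,400)); d("side2","c_side","mug",(250,235,305,300)); d("scene0","c_scene","brush",(125,255,165,312)); d("scene0","c_scene","jar",(365,240,410,300)); d("scene0","c_scene","tray",(210,360,340,445)); d("side0","side2","mug",(250,235,305,300))
s=robot.sense(); print(s['dq'],s['grip_force'],s['t'])
```

```text
flap ((0.6041458489502176, 0.11512621913157517), 0.846759459318938)
mug ((0.0010943177380013935, -0.01713154565185704), 0.9933226258666427)
brush ((-0.09506697991031743, 0.006674133079499711), 0.7329718812306723)
jar ((0.536994944329038, 0.01375384748068953), 1.0220103262088918)
tray ((0.4921192614152545, 0.0030906145151021747), 0.944542583732448)
mug ((-0.0027262424772800387, 0.02935059430706133), 0.9496626849527712)
[-0.   -0.   -0.01 -0.   -0.    0.  ] 25.12006141987058 22.175
```

```bash
python3 -c "
from bench import robot
print(robot.finish_job())"
```

```text
the job is handed in; nothing more can be done
None
```

The job is handed in (no verdict was returned): the flap is fully down and the scraper came out handle first, held still in the gripper at about a 25° tilt with its lower end about 12 cm above the box top; the mug, brush, jar and peg tray showed no movement.

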